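# Clear a game table: coffee things and dice cup to their matching pads

## Task

Set the coffee things and the dice cup each in the middle of the pad of its own colour: the cobalt cup on the blue coaster, the red dice cup on the red coaster, and the large copper cezve on the copper trivet; only once the large cezve stands there on its own, nest the small cezve inside it, standing flat on its floor, with the two handles pointing opposite ways. Keep everything upright, set things down rather than dropping them, and leave the two white dice lying as they were thrown.

Things in the scene. Friction and masses are not known exactly. Their poses are not given: they have to be found in the camera images.
- big_cezve: Large copper coffee pot, open top. Origin: centre of its underside, z up. Body 60 mm across at the foot, 64 at the rim, 52 high; inside 59 across at the rim, 55 at the floor; floor 4 mm thick. Brass bar handle, 10 mm thick, points along its +x: leaves the wall 42 mm up, rises to 100 mm at its end, 115 mm from the axis. About 220 g. Can be gripped across the body, along its y.
- small_cezve: Small copper coffee pot, open top. Origin: centre of its underside, z up. Body 40 mm across at the foot, 42 at the rim, 82 high. Brass bar handle, 9 mm thick, points along its +x: leaves the wall 70 mm up, ends 88 mm up, 100 mm from the axis. About 130 g. Can be gripped across the body, along its y. Nested, its underside is 4 mm above the large one's and its top 34 mm stands above the large rim.
- small_handle (a point): Point on the axis of the small cezve's handle: in the small cezve's frame x = 50 mm, y = 0, z = 77 mm.
- espresso_cup: Cobalt blue espresso cup, open top. Origin: centre of its underside, z up. 42 mm across at the foot, 55 at 12 mm height, 60 at the rim, 55 high. A small ring handle on its +y side reaches 48 mm from the axis, between 13 and 47 mm height. About 120 g. Can be gripped across the body, along its x.
- dice_cup: Red dice cup without a handle, open at the top. Origin: centre of its underside; z up. 54 mm across at the foot, 60 mm at the rim, 80 mm high. About 110 g.
- copper_trivet: Copper-coloured round flat trivet, 110 mm across, 5 mm thick, fixed to the table. Origin: centre of its underside (table level); its top is 5 mm above.
- blue_coaster: Cobalt blue square flat coaster, 96 by 96 mm, 5 mm thick, fixed to the table. Origin: centre of its underside; its top is 5 mm above.
- red_coaster: Red round flat coaster, 96 mm across, 5 mm thick, fixed to the table. Origin: centre of its underside; its top is 5 mm above.
- die_a: White die, 16 mm cube with black pips, lying on a thin dark green felt patch level with the table; origin: centre of its underside. Not to be disturbed.
- die_b: The other white die, 16 mm cube, lying on a thin dark green felt patch level with the table; origin: centre of its underside. Not to be disturbed.

How it is judged:
By the outcome, as a careful person would: the job done as asked, in the order asked, and still so for the second after the job is handed in, with the robot touching nothing.
It also fails if it takes over 112 s, if anything falls off the work surface, if the arm or the gripper's body presses on something with over 40 N, if the wrist force passes 120 N, or if a joint passes its speed limit or range.

## Robot

A 6-joint arm with a two-finger parallel gripper is mounted at the origin on the work surface. World frame = base frame: x ahead of the robot, y to its left, z up, the work surface at z = 0. Lengths are in m, angles in rad, forces in N, time in s.
With the tool pointing down it reaches from about 0.35 to 1 m from the base axis. Payload 7.1 kg.
Tool frame: the origin (TCP) lies on the front face of the gripper's body, between the roots of the fingers; the fingertips stand 73 mm ahead of it and the grasp point (between the pads) lies 54 mm ahead of it; x points along the fingers, y is the direction in which the jaws open and shut, and the axes are right-handed (so a half turn about x gives the same grasp; the last joint's range is limited). The gripper opens to 85 mm and grips with 20 to 120 N. Pads are 22 mm wide; open, the fingers measure 114 mm over their backs; the gripper's body (76 mm by 85 mm) begins 54 mm behind the grasp point. The pads swing forward as they close: fully open they stand 13 mm farther back than shut.
Start: joints at [1.251, 0.423, 1.63, -0, 1.089, -0.019], TCP at [0.185, 0.597, 0.304] pointing down, gripper open.
Joint ranges: [-3, 3], [-0.9, 2.11], [0.09, 2.58], [-1.31, 4.45], [0.11, 2.69], [-2.54, 2.54]. Speed limits (rad/s): [2.39, 2.39, 3.01, 3.14, 3.14, 3.14].

## Interface

Orientations are given as a unit quaternion [x, y, z, w].
In Python, from plant import ctrl gives the robot as it stands. Calls block until the motion is done:
- ctrl.move_to(position, orientation): joint-space move of the TCP to a pose.
- ctrl.movel(position, feed=0.15, rot=None): straight line of the TCP; rot=None keeps the orientation; feed is the mean speed in m/s.
- ctrl.move_j(angles): joint-space move.
- ctrl.let_go() and ctrl.clamp(strength=None): open the fingers fully, or close them until they stop; strength is the grip in N (None keeps the last).
- ctrl.sleep(seconds).
- ctrl.inverse_kinematics(position, orientation): joint angles nearest the present ones, or None.
- ctrl.get_obs(): the state.
- ctrl.read_camera(name): name is "side" or "top" or "wrist"; returns a dict with "pixels" (384x512x3 uint8, red, green, blue), "depth" (384x512 float32, m along the optical axis (not along the pixel's ray), 0 where there is no reading), "mtx" (3x3 intrinsics, pixels), "rvec" (rotation vector, rad) and "tvec" (3), from world to camera coordinates, as OpenCV has them. Camera axes: x right, y down, z forward; pixel columns grow to the right and rows downward; lengths in m; the calibration is good to about 2 mm. A picture is of the moment at which its call begins.
A pose or a line that the arm cannot do raises ctrl.IKError and nothing moves.
- ctrl.job_done(): hands the job in, once; it reports no verdict.
Trained networks look in a picture, given as the dict that the camera call returned (one of the last four; its "shot" number tells which), for a name from the list of things; names that differ only in an ending like _2 or _b are one class to them, and where a whole thing is asked for, a point or a joint stands for the part that bears it (a point fixed in the world has none). Each returns a list of dicts, best first, with "p" (0 to 1); they miss things now and then, are a little off and sometimes report something else, mostly with a low value. They report only what shows in the picture. A call takes as long as a camera call.
- ctrl.search_frame(label, picture): "box" ([left, top, right, bottom] as shares, 0 to 1, of the picture: columns of its width, rows of its height, round what is visible of it).
- ctrl.trace(label, picture): "region" (384x512 bool, what is visible of it) and "box" ([left, top, right, bottom] as shares, 0 to 1, of the picture: columns of its width, rows of its height, round what is visible of it).
- ctrl.spot_point(label, picture): "position" ([row, column] as shares, 0 to 1, of the picture: columns of its width, rows of its height: a listed point, or the origin of a listed thing).
The state is a dict: "t": time; "joint_pos": joint angles; "dq": joint speeds; "joint_torque": joint torques, N m; "position": TCP position; "ee_rot": TCP orientation; "wrist_force": force on the tool from outside, world axes, zero at the start; "torque": the same for the moment, N m; "width": finger opening in m.
Only numpy, scipy, OpenCV 4.12 (cv2) and the standard library are available. Lean on these libraries where they do the work, as an engineer would, in place of code of your own. Each camera call takes 0.05 s, during which the arm holds its last target.

## Working session

There is one attempt and no reset: what is moved stays moved. The work goes in short steps, each a Python script; the robot and the scene stay as the last script left them, time stands still between calls to the robot, and variables do not carry over. Pictures are saved under pics/ and viewed, and the job is handed in when it is done.

```bash
mkdir -p pics; ls; cat > h.py <<'E'
import numpy as np, cv2
from plant import ctrl
np.set_printoptions(precision=4,suppress=True)
def save(p,name,scale=1.5):
    im=cv2.cvtColor(p["pixels"],cv2.COLOR_RGB2BGR)
    im=cv2.resize(im,None,fx=scale,fy=scale,interpolation=cv2.INTER_CUBIC) if scale!=1 else im
    cv2.imwrite("pics/"+name+".png",im)
def cloud(p):
    d=p["depth"];K=np.array(p["mtx"]);R,_=cv2.Rodrigues(np.array(p["rvec"],float));t=np.array(p["tvec"]).ravel()
    v,u=np.mgrid[0:d.shape[0],0:d.shape[1]]
    c=np.stack([(u-K[0,2])/K[0,0]*d,(v-K[1,2])/K[1,1]*d,d],-1)
    w=(c-t)@R
    w[d<=0]=np.nan
    return w
def proj(p,X):
    return cv2.projectPoints(np.atleast_2d(np.array(X,float)),np.array(p["rvec"],float),np.array(p["tvec"],float),np.array(p["mtx"]),None)[0][:,0]
E
python3 - <<'E'
from h import *
for n in ("top","side","wrist"):
    p=ctrl.read_camera(n); save(p,"a_"+n)
    R,_=cv2.Rodrigues(np.array(p["rvec"],float)); print(n,-R.T@np.array(p["tvec"]).ravel(),R[2],p["mtx"][0])
print(ctrl.get_obs())
E
```

```text
pics
top [0.4457 0.0185 1.1042] [ 0.1446  0.0097 -0.9894] [429.4471   0.     255.3714]
side [0.2146 0.5173 0.7563] [ 0.4034 -0.5584 -0.7249] [375.6726   0.     253.8517]
wrist [0.1173 0.6171 0.3735] [ 0.2661 -0.0848 -0.9602] [330.267    0.     255.2291]
{'t': 0.15, 'joint_pos': array([ 1.251 ,  0.4237,  1.6305, -0.    ,  1.0886, -0.019 ]), 'dq': array([ 0.001 , -0.0024, -0.0021,  0.0007,  0.0005,  0.0016]), 'joint_torque': array([  0.0004, -55.7767, -28.202 ,  -0.    ,   0.0048,   0.    ]), 'position': array([0.185 , 0.5966, 0.3033]), 'ee_rot': array([ 0.1055,  0.6992, -0.1064,  0.6991]), 'wrist_force': array([-0.2902,  0.7342,  0.8306]), 'torque': array([0.0197, 0.0097, 0.0336]), 'width': 0.0854534792066607}
```

View pics/a_top.png

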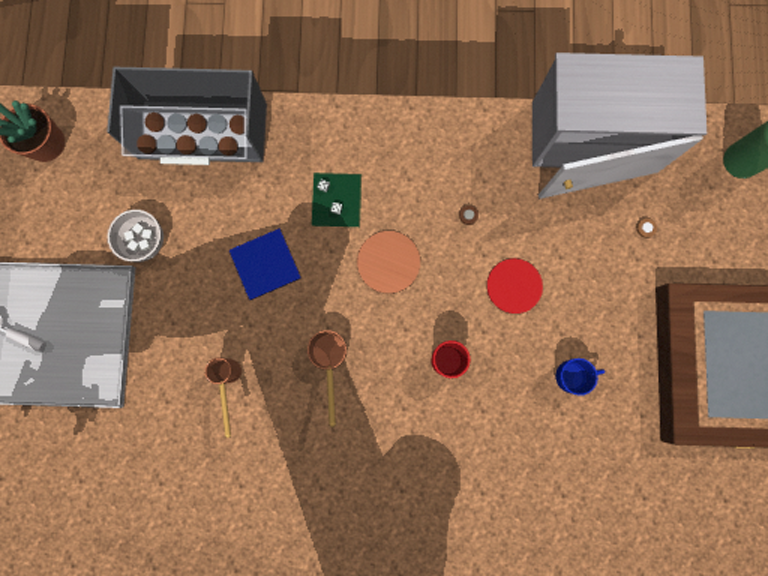

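View pics/a_side.png

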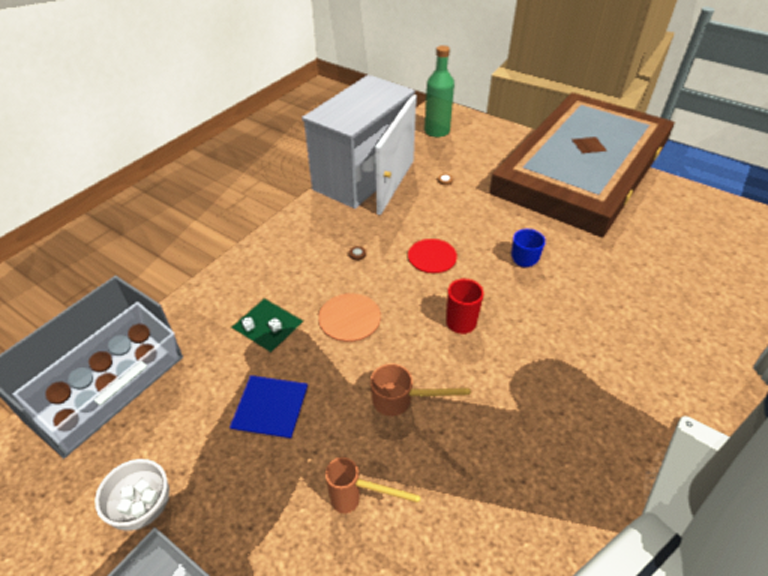

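View pics/a_wrist.png

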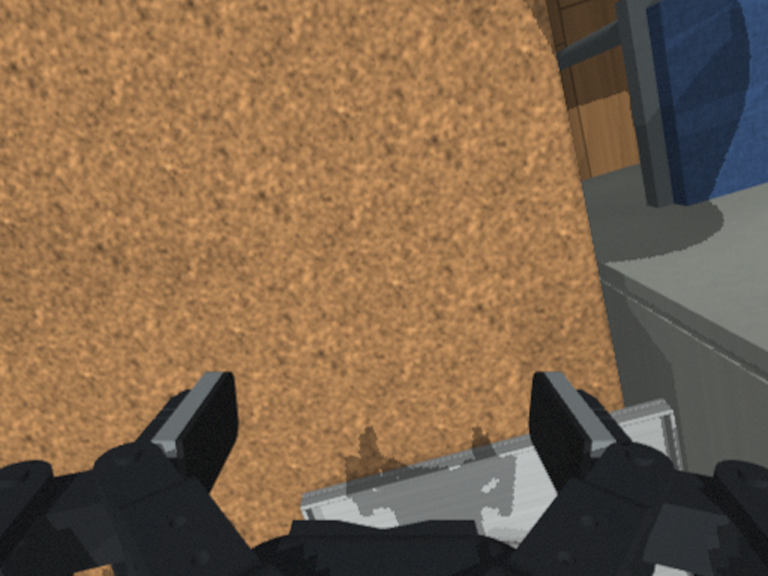

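The top view (768×576) shows everything: blue coaster (265,263), trivet (388,261), red coaster (515,285), small cezve (219,370), large cezve (328,348), red dice cup (451,359), cobalt cup (578,376, handle right), and the dice (323,185), (337,208). The side view agrees. The wrist camera sees only bare table. Next I'll measure positions.

```bash
cat >> h.py <<'E'
def seg(name,p):
    r=ctrl.trace(name,p)
    return r[0]["region"],r[0]["p"],len(r)
def ccirc(P):
    A=np.c_[2*P,np.ones(len(P))];s=np.linalg.lstsq(A,(P**2).sum(1),rcond=None)[0]
    return s[:2],np.sqrt(s[2]+s[0]**2+s[1]**2)
def planepts(p,mask,z):
    # outer contour of mask intersected with plane z
    m=mask.astype(np.uint8); c=max(cv2.findContours(m,cv2.RETR_EXTERNAL,cv2.CHAIN_APPROX_NONE)[0],key=cv2.contourArea)[:,0].astype(float)
    return px2plane(p,c,z)
def px2plane(p,c,z):
    K=np.array(p["mtx"]);R,_=cv2.Rodrigues(np.array(p["rvec"],float));C=-R.T@np.array(p["tvec"]).ravel()
    d=np.c_[(c-K[[0,1],[2,2]])/K[[0,1],[0,1]],np.ones(len(c))]@R
    return (C+d*((z-C[2])/d[:,2])[:,None])[:,:2]
E
python3 - <<'E'
from h import *
names=["copper_trivet","blue_coaster","red_coaster","big_cezve","small_cezve","espresso_cup","dice_cup","die_a"]
H=dict(big_cezve=.052,small_cezve=.082,espresso_cup=.055,dice_cup=.08)
for cam in ("top","side"):
  p=ctrl.read_camera(cam); W=cloud(p)
  for n in names:
    r=ctrl.trace(n,p)
    for q in r[:2]:
      m=q["region"]; P=W[m];P=P[np.isfinite(P[:,0])]
      if len(P)<20: print(cam,n,q["p"],"few");continue
      zt=np.percentile(P[:,2],98)
      s=f"{cam} {n} p={q['p']:.2f} n={len(P)} z5,98={np.percentile(P[:,2],5):.3f},{zt:.3f} mean={P.mean(0)} "
      if n in("copper_trivet","blue_coaster","red_coaster"):
        c=planepts(p,m,.005); rc=cv2.minAreaRect((c*1000).astype(np.float32)); cc=ccirc(c)
        s+=f"circ {cc[0]} r{cc[1]:.4f} rect {rc}"
      elif n in H:
        S=P[abs(P[:,2]-H[n])<.003]; 
        # rim points not handle
        c0=np.median(S[:,:2],0)
        for _ in range(5):
            T=S[np.linalg.norm(S[:,:2]-c0,axis=1)<.036,:2]; c0,r0=ccirc(T)
        s+=f"rim {c0} r{r0:.4f} n{len(T)}"
        if 'cez' in n:
            far=P[(np.linalg.norm(P[:,:2]-c0,axis=1)>.055)]
            d=far[:,:2].mean(0)-c0; s+=f" yaw {np.degrees(np.arctan2(d[1],d[0])):.1f} far z {far[:,2].mean():.3f}"
        if n=='espresso_cup':
            far=P[(np.linalg.norm(P[:,:2]-c0,axis=1)>.036)]
            d=far[:,:2].mean(0)-c0; s+=f" hyaw {np.degrees(np.arctan2(d[1],d[0])):.1f}  n{len(far)}"
      print(s)
E
```

```text
top copper_trivet p=0.79 n=1394 z5,98=0.002,0.009 mean=[0.639  0.0215 0.0051] circ [0.6392 0.0216] r0.0541 rect ((637.2926025390625, 22.05904769897461), (110.67169189453125, 106.68864440917969), 1.5124576091766357)
top blue_coaster p=0.65 n=1388 z5,98=0.002,0.010 mean=[0.6291 0.2357 0.0053] circ [0.6293 0.2357] r0.0547 rect ((630.1407470703125, 235.45152282714844), (98.26193237304688, 99.6980209350586), 25.433208465576172)
top red_coaster p=0.63 n=1109 z5,98=0.001,0.009 mean=[ 0.603  -0.1965  0.0046] circ [ 0.6031 -0.1965] r0.0476 rect ((603.9869384765625, -196.51158142089844), (94.81536865234375, 96.46412658691406), 64.57036590576172)
top big_cezve p=0.58 n=597 z5,98=0.002,0.098 mean=[0.474  0.1199 0.0224] rim [0.4822 0.1181] r0.0303 n55 yaw -170.7 far z 0.084
top small_cezve p=0.73 n=517 z5,98=0.002,0.091 mean=[0.4268 0.2823 0.052 ] rim [0.4251 0.2745] r0.0244 n58 yaw -172.8 far z 0.081
top small_cezve p=0.26 n=702 z5,98=0.002,0.102 mean=[0.4675 0.1185 0.0294] rim [0.4004 0.1049] r0.0047 n13 yaw 11.5 far z 0.016
top espresso_cup p=0.70 n=45 z5,98=0.004,0.019 mean=[0.7697 0.1386 0.0
[... 1133 characters left out ...]
246094), 35.06428909301758)
side big_cezve p=0.83 n=1030 z5,98=0.002,0.100 mean=[0.4726 0.1147 0.0349] rim [0.4859 0.1193] r0.0304 n108 yaw -168.4 far z 0.076
side small_cezve p=0.72 n=883 z5,98=0.009,0.091 mean=[0.4321 0.284  0.0569] rim [0.4343 0.2803] r0.0264 n105 yaw -168.1 far z 0.084
side espresso_cup p=0.70 n=467 z5,98=0.008,0.056 mean=[ 0.4557 -0.2872  0.0346] rim [ 0.4552 -0.2883] r0.0279 n69 hyaw -43.7  n5
side dice_cup p=0.86 n=757 z5,98=0.008,0.081 mean=[ 0.4735 -0.076   0.0502] rim [ 0.4759 -0.0801] r0.0278 n104
side dice_cup p=0.61 n=51 z5,98=0.000,0.019 mean=[0.7312 0.1184 0.0112] rim [0. 0.] r0.0000 n0
side die_a p=0.39 n=37 z5,98=0.006,0.019 mean=[0.7318 0.1191 0.0133]
  return _methods._mean(a, axis=axis, dtype=dtype,
  ret = um.true_divide(
```

```bash
cat >> h.py <<'E'
from scipy.optimize import minimize
def ring(r,z,n=48):
    a=np.linspace(0,2*np.pi,n,endpoint=False); return np.c_[r*np.cos(a),r*np.sin(a),np.full(n,z)]
def bar(a,b,t,n=2):
    a=np.array(a);b=np.array(b); h=t/2
    o=np.array([[0,s*h,q*h] for s in(-1,1) for q in(-1,1)])
    return np.vstack([a+o,b+o])
MODEL=dict(
 big_cezve=[np.vstack([ring(.030,0),ring(.032,.052)]),bar([.030,0,.042],[.115,0,.100],.010)],
 small_cezve=[np.vstack([ring(.020,0),ring(.021,.082)]),bar([.020,0,.070],[.100,0,.088],.009)],
 espresso_cup=[np.vstack([ring(.021,0),ring(.0275,.012),ring(.030,.055)]),np.array([[s*.004,y,z] for s in(-1,1) for y,z in((.025,.018),(.025,.044),(.043,.013),(.043,.047),(.048,.02),(.048,.04))])],
 dice_cup=[np.vstack([ring(.027,0),ring(.030,.080)])],
 copper_trivet=[np.vstack([ring(.055,0),ring(.055,.005)])],
 red_coaster=[np.vstack([ring(.048,0),ring(.048,.005)])],
 blue_coaster=[np.array([[a*.048,b*.048,z] for a in(-1,1) for b in(-1,1) for z in(0,.005)])])
def sil(p,name,pose,S=4,z0=0):
    x,y,th=pose;c,s=np.cos(th),np.sin(th);R=np.array([[c,-s,0],[s,c,0],[0,0,1]])
    m=np.zeros((384*S,512*S),np.uint8)
    for P in MODEL[name]:
        q=proj(p,P@R.T+[x,y,z0])
        h=cv2.convexHull(((q+.5)*S-.5).astype(np.float32)).astype(np.int32)
        cv2.fillConvexPoly(m,h,255)
    return cv2.resize(m,(512,384),interpolation=cv2.INTER_AREA)/255.
def fit(items,name,x0,z0=0):
    # items: list of (picture,mask)
    def cost(v):
        c=0
        for p,m in items:
            s=sil(p,name,(v[0]/100,v[1]/100,v[2]/3),z0=z0); c+=np.abs(s-m).sum()/m.sum()
        return c
    v0=np.array([x0[0]*100,x0[1]*100,x0[2]*3])
    r=minimize(cost,v0,method='Nelder-Mead',options=dict(initial_simplex=[v0,v0+[1,0,0],v0+[0,1,0],v0+[0,0,.5]],xatol=.01,fatol=1e-4))
    r=minimize(cost,r.x,method='Nelder-Mead',options=dict(initial_simplex=[r.x,r.x+[.4,0,0],r.x+[0,.4,0],r.x+[0,0,.2]],xatol=.01,fatol=1e-4))
    return np.array([r.x[0]/100,r.x[1]/100,r.x[2]/3]),r.fun/len(items)
def pick(name,p,xy):
    """trace whose region contains the expected place"""
    u=proj(p,[xy[0],xy[1],.03])[0]; best=None
    for q in ctrl.trace(name,p):
        v=np.argwhere(q["region"]).mean(0)[::-1]
        if np.linalg.norm(v-u)<25 and best is None: best=q
    return best
E
python3 - <<'E'
from h import *
X0=dict(copper_trivet=(.64,.022,0),blue_coaster=(.63,.236,.44),red_coaster=(.604,-.195,0),big_cezve=(.483,.119,-3.05),small_cezve=(.43,.278,-3.05),espresso_cup=(.453,-.289,-3.0),dice_cup=(.474,-.081,0))
ps={c:ctrl.read_camera(c) for c in("top","side")}
it={}
for n,x0 in X0.items():
    L=[]
    for c,p in ps.items():
        q=pick(n,p,x0)
        if q is None: print(c,n,"missed");continue
        L.append((p,q["region"]))
        v,f=fit(L[-1:],n,x0); print(c,n,f"p{q['p']:.2f}",v[:2],round(np.degrees(v[2]),1),round(f,3))
    if len(L)==2:
        v,f=fit(L,n,x0); print("  both",n,v[:2],round(np.degrees(v[2]),1),round(f,3))
for c,p in ps.items():
    im=cv2.cvtColor(p["pixels"],cv2.COLOR_RGB2BGR)
E
```

```text
top copper_trivet p0.78 [0.6396 0.0219] 1.1 0.047
side copper_trivet p0.71 [0.6429 0.0224] 2.5 0.044
  both copper_trivet [0.6413 0.0224] 1.6 0.058
top blue_coaster p0.81 [0.629 0.236] 25.3 0.072
side blue_coaster missed
top red_coaster p0.70 [ 0.6035 -0.1968] 0.9 0.044
side red_coaster p0.90 [ 0.6067 -0.1961] 5.3 0.047
  both red_coaster [ 0.6048 -0.1964] 11.6 0.062
top big_cezve p0.79 [0.4841 0.1178] -171.2 0.082
side big_cezve p0.92 [0.4852 0.1196] -170.5 0.079
  both big_cezve [0.485  0.1187] -170.8 0.087
top small_cezve p0.67 [0.4449 0.2856] -166.5 0.214
side small_cezve missed
top espresso_cup p0.69 [ 0.4509 -0.2903] -167.4 0.055
side espresso_cup p0.62 [ 0.4544 -0.2878] -163.9 0.134
  both espresso_cup [ 0.4519 -0.2898] -169.3 0.121
top dice_cup p0.65 [ 0.4725 -0.0811] 4.7 0.072
side dice_cup p0.58 [ 0.4763 -0.0818] 0.1 0.083
  both dice_cup [ 0.4738 -0.0806] 4.9 0.106
```

```bash
cat >> h.py <<'E'
from scipy.spatial.transform import Rotation as Ro
def down(a):
    y=np.array([np.cos(a),np.sin(a),0]);x=np.array([0,0,-1.]);return Ro.from_matrix(np.c_[x,y,np.cross(x,y)]).as_quat()
E
python3 - <<'E'
from h import *
for n,x,y,deg in [("cup",.453,-.2895,-169),("blue",.6305,.2365,-169),("dice",.4745,-.081,90),("red",.605,-.1965,90),("big",.485,.1185,-170.8+90),("triv+y",.641,.022,0),("small",.433,.281,-170+90),("triv",.641,.022,0)]:
    for k in (0,180):
        q=ctrl.inverse_kinematics([x,y,.25],down(np.radians(deg+k))); print(n,deg+k,None if q is None else np.degrees(q).round(0))
q=ctrl.get_obs()["ee_rot"]; print(Ro.from_quat(q).as_matrix())
# fingertip depth seen in wrist cam
p=ctrl.read_camera("wrist"); W=cloud(p); o=ctrl.get_obs(); T=(W-o["position"])@Ro.from_quat(o["ee_rot"]).as_matrix()
m=np.isfinite(T[...,0])&(np.linalg.norm(T,axis=-1)<.12)&(abs(T[...,1])>.02)
t=T[m];print(len(t)); 
for y0,y1 in((-.08,-.04),(-.04,-.02),(.02,.04),(.04,.08)):
    s=t[(t[:,1]>y0)&(t[:,1]<y1)]; print(y0,len(s), s.min(0) if len(s) else'', s.max(0) if len(s) else '')
E
```

```text
cup -169 [-34.  21. 107.  -0.  52. 135.]
cup 11 [-34.  21. 107.  -0.  52. -45.]
blue -169 None
blue 11 [20. 32. 89. -0. 59.  9.]
dice 90 [ -11.   17.  114.   -0.   50. -101.]
dice 270 [-11.  17. 114.  -0.  50.  79.]
red 90 [ -19.   29.   94.   -0.   57. -109.]
red 270 [-19.  29.  94.  -0.  57.  71.]
big -80.80000000000001 [ 12.  18. 112.  -0.  50.  93.]
big 99.19999999999999 [ 12.  18. 112.  -0.  50. -87.]
triv+y 0 [ 1. 29. 93. -0. 57.  1.]
triv+y 180 None
small -80 [ 32.  19. 109.  -0.  51. 112.]
small 100 [ 32.  19. 109.  -0.  51. -68.]
triv 0 [ 1. 29. 93. -0. 57.  1.]
triv 180 None
[[ 0.      0.2963  0.9551]
 [-0.0001  0.9551 -0.2963]
 [-1.     -0.0001  0.    ]]
28967
-0.08 10453 [-0.0084 -0.0737 -0.0176] [ 0.0597 -0.04    0.0119]
-0.04 4103 [-0.0198 -0.04   -0.0187] [ 0.0099 -0.02   -0.0057]
0.02 4092 [-0.0195  0.02   -0.0184] [ 0.0113  0.04   -0.0055]
0.04 10319 [-0.0079  0.04   -0.0169] [0.0601 0.0732 0.0125]
```

```bash
cat >> h.py <<'E'
def look(name,x0,pic,z0=0,asname=None):
    p=ctrl.read_camera("wrist"); q=pick(asname or name,p,x0); im=cv2.cvtColor(p["pixels"],cv2.COLOR_RGB2BGR)
    v=None
    if q is not None:
        v,f=fit([(p,q["region"])],name,x0,z0); print(name,"p%.2f"%q["p"],"fit",v[:2],round(np.degrees(v[2]),1),"cost",round(f,3))
        im[cv2.morphologyEx(q["region"].astype(np.uint8),cv2.MORPH_GRADIENT,np.ones((2,2)))>0]=(0,255,255)
        m=(sil(p,name,v,z0=z0)>.5).astype(np.uint8); im[cv2.morphologyEx(m,cv2.MORPH_GRADIENT,np.ones((2,2)))>0]=(0,255,0)
    else: print("missed")
    cv2.imwrite("pics/"+pic+".png",cv2.resize(im,None,fx=1.4,fy=1.4))
    return v
def st(*t):
    o=ctrl.get_obs(); print(*t,"t%.1f"%o["t"],"pos",o["position"],"F",o["wrist_force"],"w%.4f"%o["width"])
E
python3 - <<'E'
from h import *
ctrl.move_to([.453,-.2895,.27],down(np.radians(11))); st()
look("espresso_cup",(.453,-.2895,np.radians(-169)),"w_cup")
E
```

```text
t5.1 pos [ 0.4534 -0.289   0.27  ] F [-0.8839 -0.3669 -0.1243] w0.0853
espresso_cup p0.61 fit [ 0.4533 -0.2922] -167.1 cost 0.048
```

View pics/w_cup.png

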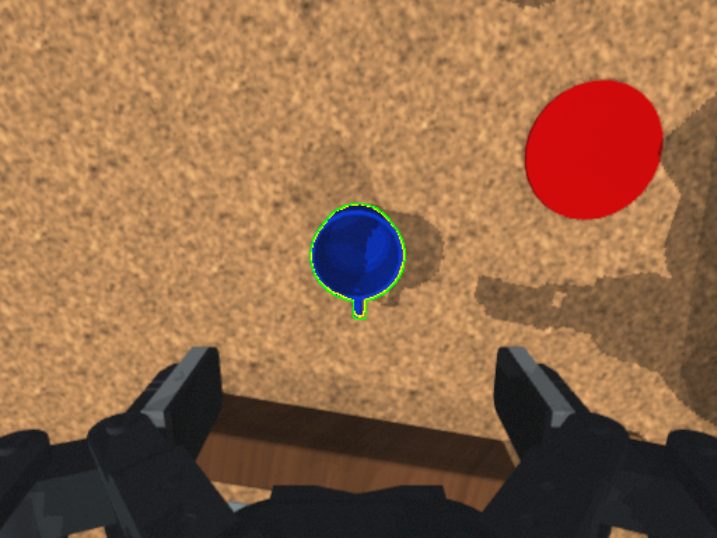

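The wrist view shows the cobalt cup at (358,255) with its handle straight down at (359,310). The model outline matches the mask closely, so I'll grasp it.

```bash
cat >> h.py <<'E'
def grasp(x,y,a,ztcp,F=40,lift=.27):
    q=down(a)
    ctrl.movel([x,y,.2],feed=.2,rot=q); ctrl.movel([x,y,ztcp],feed=.12); st("at")
    ctrl.clamp(F); ctrl.sleep(.2); st("clamped"); ctrl.movel([x,y,ztcp+.02],feed=.08); ctrl.movel([x,y,lift],feed=.2); ctrl.sleep(.2); st("lifted")
def place(x,y,a,ztcp,dz=.0):
    q=down(a)
    ctrl.movel([x,y,ztcp+.04],feed=.15,rot=q); ctrl.sleep(.2)
    f0=ctrl.get_obs()["wrist_force"][2]; z=ztcp+.006
    ctrl.movel([x,y,z],feed=.06)
    while z>ztcp-.003:
        z-=.001; ctrl.movel([x,y,z],feed=.03); ctrl.sleep(.05)
        if abs(ctrl.get_obs()["wrist_force"][2]-f0)>3: break
    st("down dz=%.4f"%(z-ztcp)); ctrl.let_go(); ctrl.sleep(.2); ctrl.movel([x,y,z+.03],feed=.06); ctrl.movel([x,y,.27],feed=.2); st("released")
E
python3 - <<'E'
from h import *
a=np.radians(12.9)
grasp(.4532,-.2912,a,.084)
ctrl.movel([.52,0,.27],feed=.25); ctrl.movel([.6305,.2365,.27],feed=.25); st()
look("blue_coaster",(.6305,.2365,np.radians(25)),"w_blue")
E
```

```text
at t6.9 pos [ 0.4536 -0.2915  0.0847] F [ 0.2621  0.8461 -1.0051] w0.0855
clamped t7.4 pos [ 0.4535 -0.2915  0.0849] F [-1.1117  0.3437  5.3178] w0.0572
lifted t9.0 pos [ 0.4528 -0.2909  0.2687] F [-0.6069 -0.5599 -1.7681] w0.0574
t11.6 pos [0.63   0.2354 0.2698] F [ 0.0079 -0.0962 -0.7459] w0.0575
missed
```

View pics/w_blue.png

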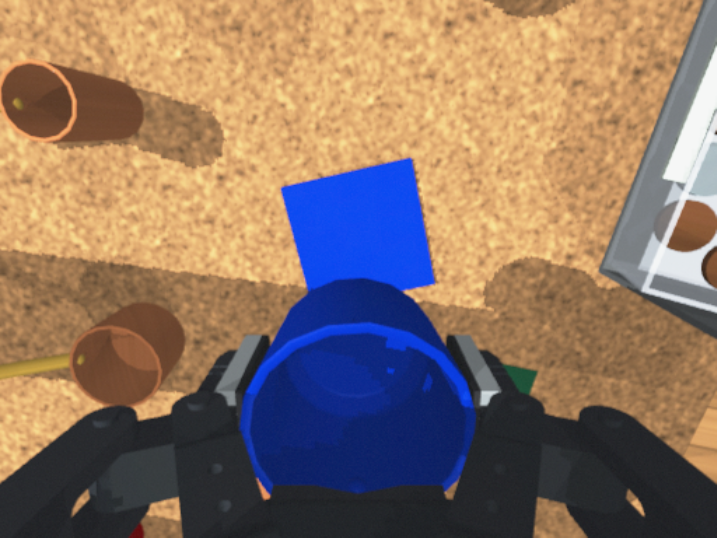

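The cup is held upright between the pads. Coaster corners show at (282,187), (411,158) and (434,283), so I'll compute its centre from the first and third, which are opposite.

```bash
python3 - <<'E'
from h import *
p=ctrl.read_camera("wrist")
c=px2plane(p,np.array([[282,187],[411,158],[434,283]])/1.4,.005);print(c,(c[0]+c[2])/2,np.linalg.norm(c[1]-c[0]),np.linalg.norm(c[2]-c[1]))
o=ctrl.get_obs();print(o["position"])
E
```

```text
[[0.5693 0.2569]
 [0.6545 0.2971]
 [0.6951 0.2113]] [0.6322 0.2341] 0.09416403350638657 0.09486738755323303
[0.6302 0.2353 0.2701]
```

```bash
python3 - <<'E'
from h import *
place(.631,.2355,np.radians(12.9),.0897)
ctrl.move_to([.4735,-.083,.29],down(np.radians(-90))); st()
look("dice_cup",(.4738,-.081,0),"w_dice")
E
```

```text
down dz=0.0000 t15.5 pos [0.6311 0.2356 0.09  ] F [ 0.0159 -0.4956  2.2508] w0.0573
released t17.6 pos [0.6303 0.2353 0.2686] F [-0.4595 -0.1641 -0.4028] w0.0852
t19.0 pos [ 0.4739 -0.0827  0.2897] F [ 0.3461 -0.4292  0.651 ] w0.0852
dice_cup p0.61 fit [ 0.4745 -0.0847] 5.4 cost 0.043
```

View pics/w_dice.png

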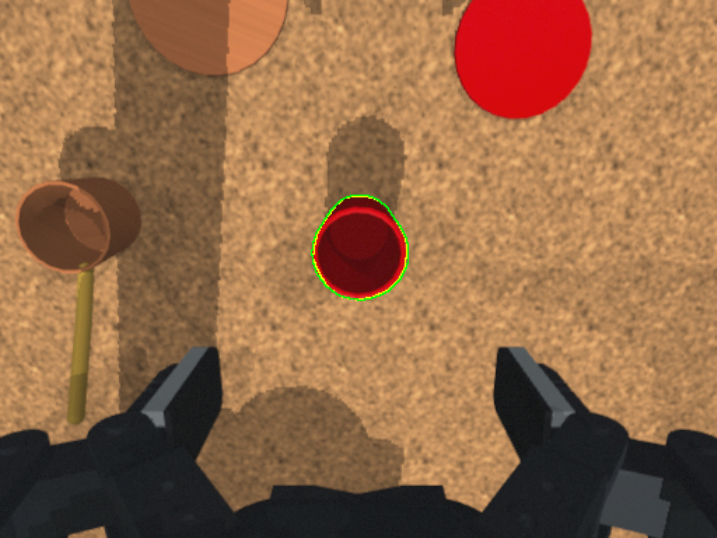

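The dice cup is at (360,250) in the wrist view, and the fit is tight on it. The estimates differ by about 3 mm in y, so I'll use the mean.

```bash
python3 - <<'E'
from h import *
grasp(.4745,-.083,np.radians(-90),.095)
ctrl.movel([.605,-.1975,.28],feed=.25); st()
p=ctrl.read_camera("wrist"); save(p,"w_red",1.4); q=pick("red_coaster",p,(.605,-.1965))
hsv=cv2.cvtColor(p["pixels"],cv2.COLOR_RGB2HSV); np.save("/tmp/red.npy",p["pixels"])
print(None if q is None else q["p"])
E
```

```text
at t20.7 pos [ 0.475  -0.0831  0.0956] F [-0.3968  0.1613  0.2832] w0.0853
clamped t21.3 pos [ 0.475  -0.0831  0.0961] F [-1.835  -0.8978 10.3929] w0.0584
lifted t22.8 pos [ 0.474  -0.0829  0.2688] F [ 0.3377 -0.3554 -1.446 ] w0.0583
t23.7 pos [ 0.6039 -0.1969  0.2791] F [-0.5179  0.6756 -1.0412] w0.0583
0.63
```

View pics/w_red.png

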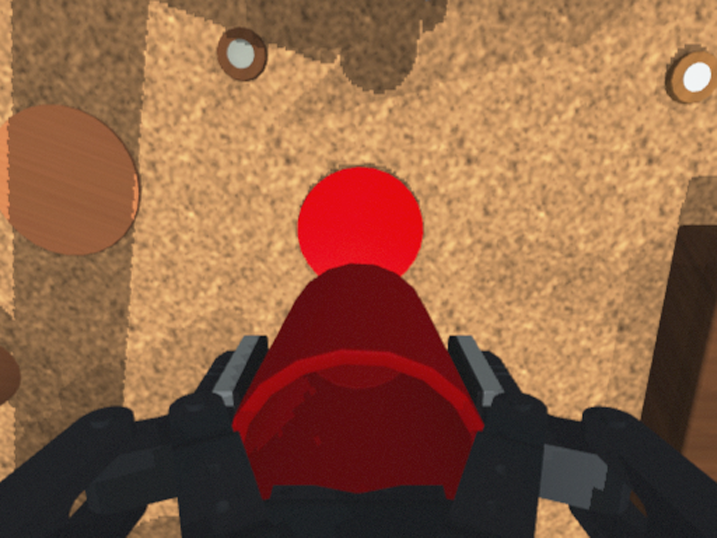

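The dice cup hangs straight, and the coaster disc centre shows near (360,228). I'll fit a circle to its visible arc.

```bash
python3 - <<'E'
from h import *
p=ctrl.read_camera("wrist"); im=p["pixels"].astype(int)
m=((im[...,0]>190)&(im[...,1]<60)).astype(np.uint8); m[188:]=0
c=max(cv2.findContours(m,cv2.RETR_EXTERNAL,cv2.CHAIN_APPROX_NONE)[0],key=len)[:,0].astype(float); c=c[c[:,1]<185]
print(ccirc(px2plane(p,c,.005)),len(c))
m=cv2.inRange(p["pixels"],(110,50,20),(255,255,255))
E
```

```text
(array([ 0.6052, -0.1993]), np.float64(0.04676690133607007)) 167
```

```bash
python3 - <<'E'
from h import *
place(.605,-.1978,np.radians(-90),.1010)
a=np.radians(-80.8)
ctrl.move_to([.485,.117,.29],down(a)); st()
v=look("big_cezve",(.485,.118,np.radians(-170.8)),"w_big")
E
```

```text
down dz=0.0000 t27.6 pos [ 0.605  -0.1979  0.1012] F [-1.6125 -0.19    2.934 ] w0.0584
released t29.7 pos [ 0.6043 -0.1976  0.2687] F [-1.0095  0.12   -1.2786] w0.0855
t31.0 pos [0.4856 0.1165 0.2899] F [-0.1615 -0.0439  0.6361] w0.0856
big_cezve p0.81 fit [0.4848 0.1156] -171.4 cost 0.037
```

View pics/w_big.png

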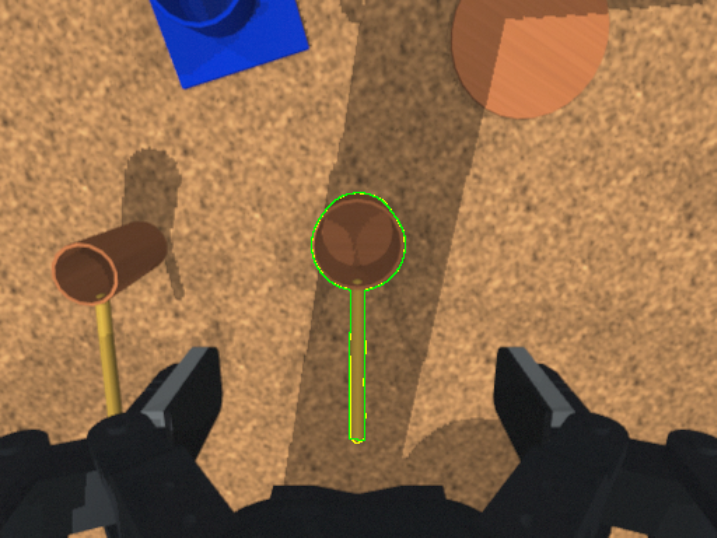

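The large cezve is at (358,243) with its handle straight down the image, and the fit is tight. Grasping it now.

```bash
python3 - <<'E'
from h import *
a=np.radians(-81.2)
grasp(.4848,.117,a,.084,F=50)
ctrl.movel([.641,.021,.28],feed=.2); st()
p=ctrl.read_camera("wrist"); save(p,"w_triv",1.4)
E
```

```text
at t32.8 pos [0.4853 0.1171 0.0846] F [ 0.2937  0.5737 -0.698 ] w0.0856
clamped t33.3 pos [0.4853 0.117  0.0853] F [-2.377  -1.9089 10.9748] w0.0631
lifted t34.9 pos [0.4843 0.1169 0.2688] F [-0.2025  0.1371 -2.1015] w0.0633
t36.0 pos [0.6401 0.0213 0.2796] F [-1.4701  0.1432 -2.8741] w0.0633
```

View pics/w_triv.png

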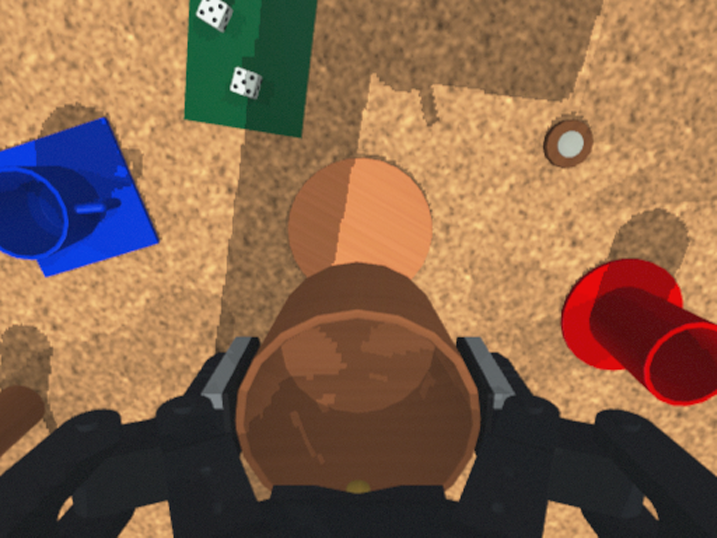

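The cezve is held level, and the trivet arc shows at left (288,228), top (360,157) and right (432,228). Both cups stand on their coasters and the dice are untouched.

```bash
python3 - <<'E'
from h import *
p=ctrl.read_camera("wrist")
print(ccirc(px2plane(p,np.array([[288,228],[360,157],[432,228],[308,178],[412,178]])/1.4,.005)))
place(.6418,.0208,np.radians(-81.2),.0902)
a=np.radians(100)
ctrl.move_to([.431,.279,.30],down(a)); st()
look("small_cezve",(.432,.279,np.radians(-170)),"w_small")
E
```

```text
(array([0.6416, 0.0189]), np.float64(0.0546262325957583))
down dz=-0.0010 t40.3 pos [0.642  0.0208 0.0903] F [-3.9495  0.4927  9.6997] w0.0634
released t42.4 pos [0.641  0.0208 0.2687] F [-0.6902  0.3788  0.8068] w0.0854
t44.6 pos [0.4312 0.2789 0.2998] F [-0.585  -0.0171  0.3686] w0.0855
small_cezve p0.70 fit [0.4453 0.2833] -166.4 cost 0.063
```

View pics/w_small.png

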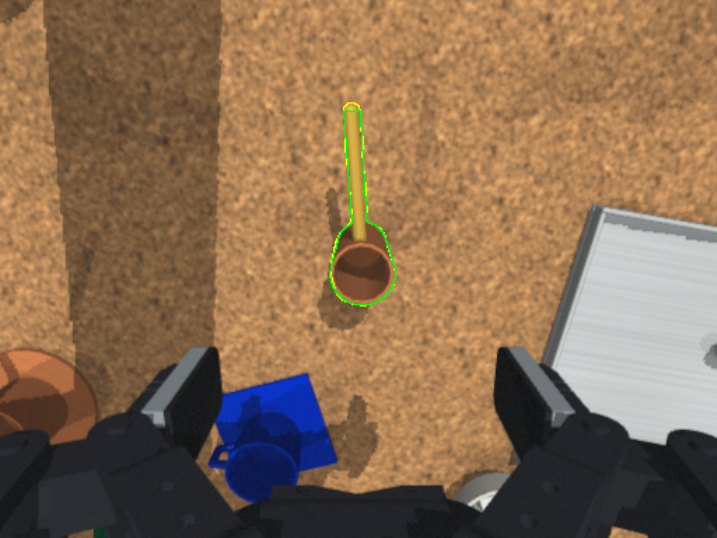

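The small cezve's rim is at (362,273), with its handle up to (351,105). The fit agrees with the overhead one, about (0.445, 0.2845) with yaw −166.5°. Before picking it up, I'll check how the placed things stand.

```bash
python3 - <<'E'
from h import *
X=dict(big_cezve=(.6415,.021,np.radians(-171)),dice_cup=(.605,-.198,0),espresso_cup=(.631,.2355,np.radians(-167)))
for c in ("top","side"):
    p=ctrl.read_camera(c); save(p,"b_"+c)
    for n,x in X.items():
        q=pick(n,p,x)
        if q: v,f=fit([(p,q["region"])],n,x,z0=.005); print(c,n,v[:2],round(np.degrees(v[2]),1),round(f,3))
        else: print(c,n,"missed")
E
```

```text
top big_cezve [0.6388 0.0218] -171.0 0.063
top dice_cup [ 0.6028 -0.1966] 7.1 0.105
top espresso_cup [0.6291 0.2356] -166.8 0.148
side big_cezve missed
side dice_cup [ 0.6055 -0.1943] 5.8 3.217
side espresso_cup [0.6299 0.2382] -159.9 0.096
```

View pics/b_top.png

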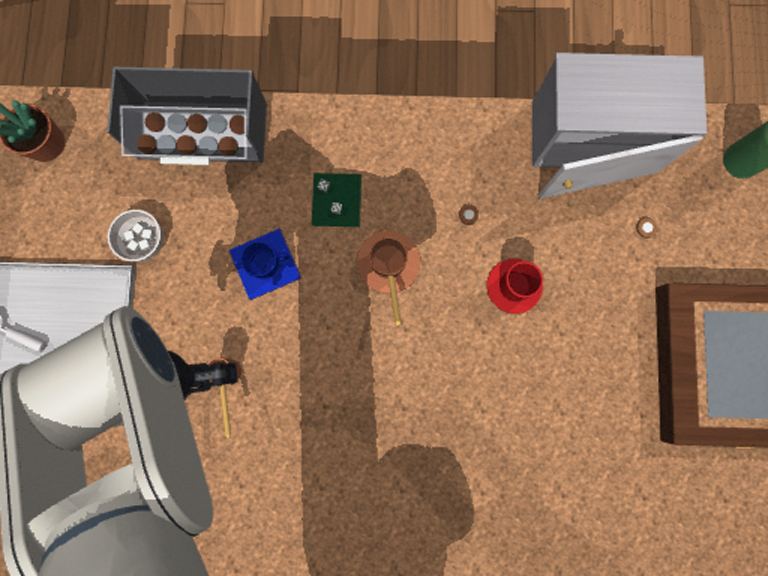

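View pics/b_side.png

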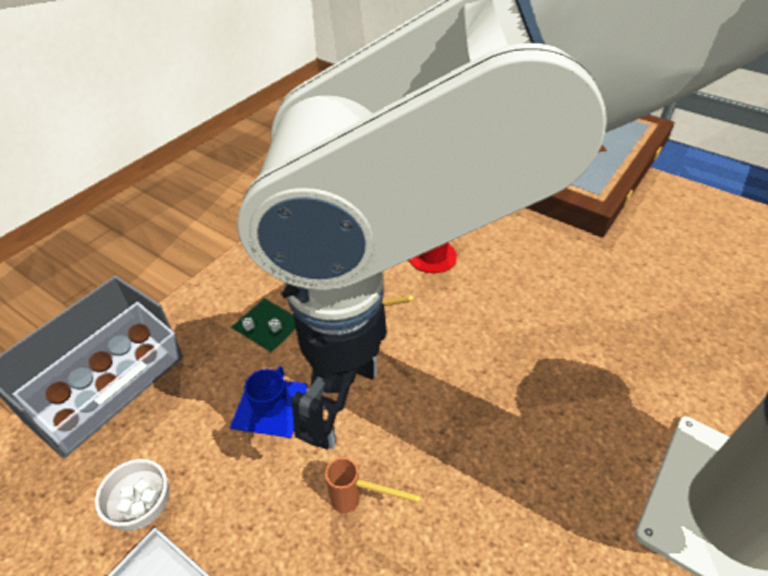

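From above, each placed thing sits within about 1 mm of its pad's centre as measured earlier with the same camera. The trivet, red coaster and blue coaster show at (388,261), (515,285) and (265,263), and the dice haven't moved. The side view is mostly blocked by the arm. Now the small cezve.

```bash
python3 - <<'E'
from h import *
grasp(.446,.2845,np.radians(103.5),.124,F=50,lift=.30)
ctrl.movel([.55,.15,.30],feed=.08,rot=down(np.radians(10))); 
ctrl.movel([.6418,.0208,.30],feed=.08,rot=down(np.radians(-81.4))); ctrl.sleep(.3); st()
for c in("side","wrist"): save(ctrl.read_camera(c),"c_"+c)
E
```

```text
at t46.5 pos [0.4464 0.2848 0.1247] F [0.0486 0.1038 0.8116] w0.0854
clamped t47.2 pos [0.4464 0.2846 0.1248] F [-0.2765 -1.6268  7.6947] w0.0410
lifted t48.8 pos [0.4455 0.2842 0.2987] F [ 0.6033  0.0252 -1.2186] w0.0406
t53.5 pos [0.6418 0.0209 0.3001] F [-0.9064 -0.1537 -1.0561] w0.0408
```

View pics/c_side.png

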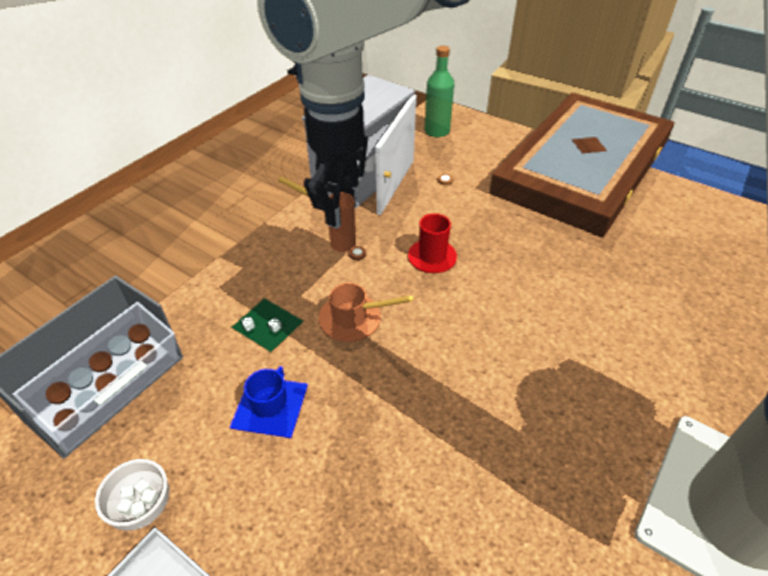

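View pics/c_wrist.png

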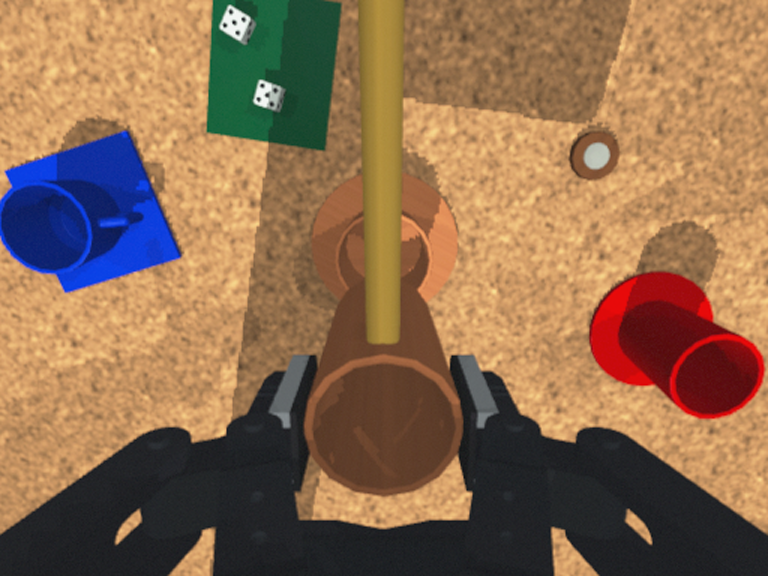

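The small cezve is held upright with its handle pointing to +x, opposite the large one's. Small rim centre is about (383,425) and large rim about (382,256), both in the same column. I'll check the fore-aft alignment numerically.

```bash
python3 - <<'E'
from h import *
p=ctrl.read_camera("wrist")
print("small rim L,R,near", px2plane(p,np.array([[305,424],[461,424],[383,494],[383,357]])/1.5,.2575))
print("big rim L,R,top", px2plane(p,np.array([[336,256],[430,256],[382,256]])/1.5,.057))
for n,c,z,r in(("small",(.6418,.0208),.2575,.021),("big",(.6418,.0208),.057,.032)):
    P=ring(r,z,8)+[c[0],c[1],0]; print(n,(proj(p,P)*1.5).round(0).tolist())
E
```

```text
small rim L,R,near [[0.6409 0.0403]
 [0.6469 0.0005]
 [0.6228 0.0172]
 [0.6624 0.0232]]
big rim L,R,top [[ 0.6394  0.0503]
 [ 0.6485 -0.0098]
 [ 0.6438  0.0209]]
small [[393.0, 357.0], [330.0, 371.0], [300.0, 420.0], [317.0, 472.0], [369.0, 498.0], [427.0, 486.0], [460.0, 441.0], [447.0, 387.0]]
big [[389.0, 210.0], [352.0, 219.0], [333.0, 252.0], [343.0, 287.0], [374.0, 306.0], [410.0, 297.0], [430.0, 266.0], [422.0, 230.0]]
```

Aligned within about 1.5 mm, against 7.5 mm of clearance. Lowering it now.

```bash
python3 - <<'E'
from h import *
place(.6424,.0208,np.radians(-81.4),.1335)
ctrl.movel([.6,.0208,.40],feed=.2)
p=ctrl.read_camera("wrist"); save(p,"d_wrist")
ctrl.move_j([-1.2,0.423,1.63,0,1.089,-.019]); st()
for c in("side","top"): save(ctrl.read_camera(c),"d_"+c)
E
```

```text
down dz=0.0000 t57.3 pos [0.6426 0.0208 0.1339] F [-0.0527  0.2002  2.8993] w0.0406
released t59.4 pos [0.6417 0.0208 0.269 ] F [-0.8446  0.4137  0.3394] w0.0854
t62.8 pos [ 0.2382 -0.5777  0.3041] F [0.5446 0.194  0.1876] w0.0857
```

View pics/d_side.png

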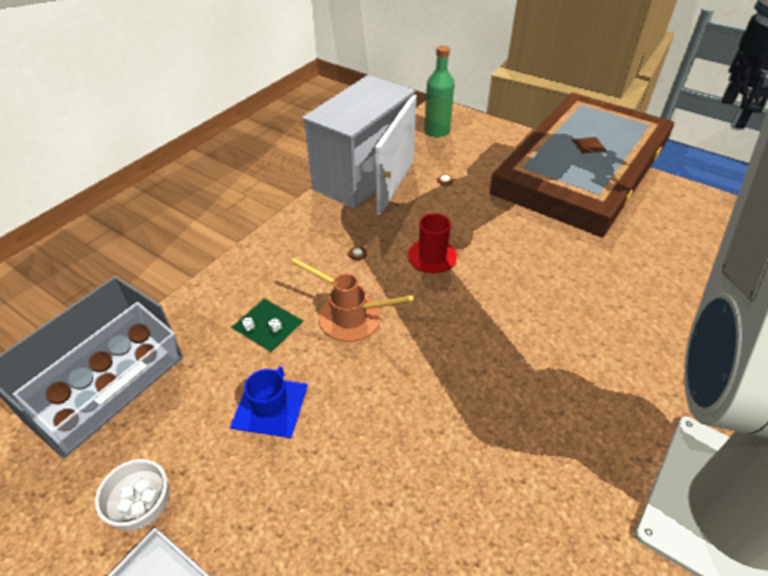

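View pics/d_top.png

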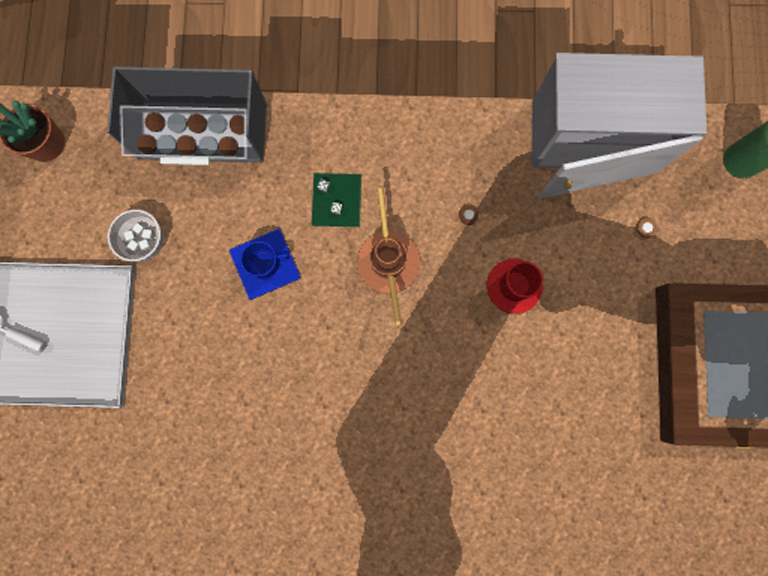

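View pics/d_wrist.png

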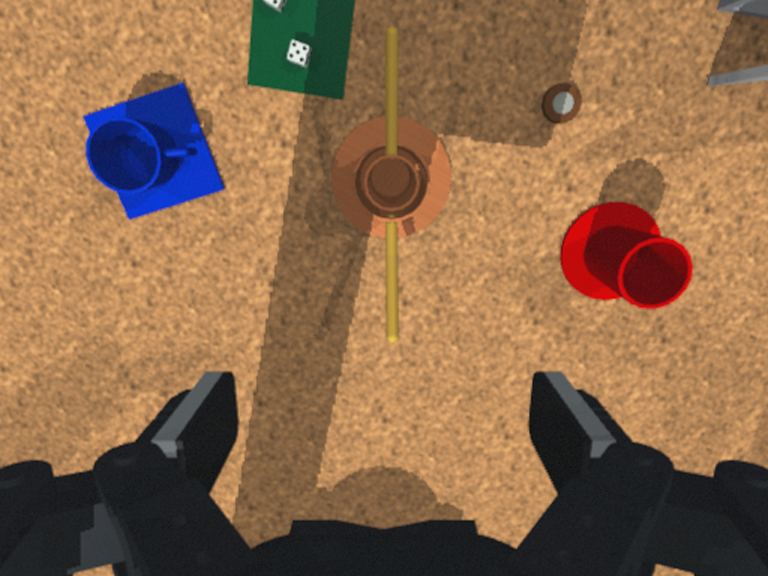

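The wrist view shows the pots nested and concentric at (391,180), handles opposite along one line. The side and top views show everything upright on its pad with the dice in place. One last numeric check before handing in.

```bash
python3 - <<'E'
from h import *
X=dict(small_cezve=(.6415,.021,np.radians(9),.009),dice_cup=(.605,-.198,0,.005),espresso_cup=(.631,.2355,np.radians(-167),.005))
for c in ("top","side"):
    p=ctrl.read_camera(c); W=cloud(p)
    for n,x in X.items():
        q=pick(n,p,x)
        if q: v,f=fit([(p,q["region"])],n,x[:3],z0=x[3]); print(c,n,v[:2],round(np.degrees(v[2]),1),round(f,3))
        else: print(c,n,"missed")
    d=np.hypot(W[...,0]-.6405,W[...,1]-.0215); z=W[...,2][(d<.025)&(W[...,2]>.07)]; print(c,"rim z pct",np.percentile(z,[10,50,90,98]))
    P=W[(d<.027)&(abs(W[...,2]-.091)<.006)];A=np.c_[P[:,:2]-P[:,:2].mean(0),np.ones(len(P))];print("tilt",np.linalg.lstsq(A,P[:,2],rcond=None)[0],len(P))
    for n in("die_a",):
        for q in ctrl.trace(n,p)[:3]: print(n,q["p"],np.nanmean(W[q["region"]],0))
E
```

```text
top small_cezve [0.6419 0.023 ] 8.4 0.082
top dice_cup [ 0.6022 -0.197 ] 5.3 0.091
top espresso_cup [0.6283 0.2368] -167.3 0.093
top rim z pct [0.0751 0.0888 0.0919 0.0939]
tilt [-0.0163 -0.0267  0.0903] 60
die_a 0.57 [0.7295 0.1146 0.0142]
die_a 0.43 [0.77   0.139  0.0147]
side small_cezve [0.645  0.0244] 8.1 0.388
side dice_cup missed
side espresso_cup [0.6311 0.238 ] -162.8 0.054
side rim z pct [0.0726 0.0823 0.0906 0.0923]
tilt [0.0123 0.0263 0.0891] 81
die_a 0.55 [0.732  0.1181 0.0112]
die_a 0.38 [0.7729 0.1412 0.0108]
```

Rim height is about 91 mm, which is what a small cezve flat on the floor should show (5+4+82). Tilt is within noise, the yaws are 180° apart, and the dice haven't moved.

```bash
python3 - <<'E'
from h import *
ctrl.job_done(); st()
E
```

```text
the job is handed in; nothing more can be done
the job is handed in; nothing more can be done
```

The job is handed in, finished at about 63 s of the 112 s allowed. I set the cobalt cup on the blue coaster, the red dice cup on the red coaster and the large cezve on the copper trivet. With the large one standing free, I turned the small cezve half round and nested it inside.

**What the last checks showed**
- **Centring:** each of the three sits within about 1.5 mm of the middle of its pad, measured with the top camera. The large cezve's figure is from just before nesting.
- **Nesting:** the small cezve's rim is about 91 mm up, as it should be if it stands flat on the floor. The two pots are about 3 mm off-centre to each other by the top camera. The wrist picture shows no visible offset.
- **Handles:** they point opposite ways, 8.4° and −171°.
- **Dice:** both lie where they were at the start, within 4 mm by rough measurement and unmoved in the pictures.

**What failed or disagreed**
- The three cameras differ from one another by 2–4 mm, so I used averages.
- The finder missed the dice cup in the last side picture, and the side-camera fit of the nested small cezve was poor because part of it is hidden. For those two I relied on the top camera, and on the wrist picture for the nesting.
- The two cameras' rim-tilt readings had opposite signs, at about 0.03 slope or less, which I took as noise.

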